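# Shut the pocket multimeter and clip it onto the sloping meter board

## Robot

A 6-joint arm with a two-finger parallel gripper is mounted at the origin on the work surface. World frame = base frame: x ahead of the robot, y to its left, z up, the work surface at z = 0. Lengths are in m, angles in rad, forces in N, time in s.
With the tool pointing down it reaches from about 0.35 to 0.8 m from the base axis. Payload 7.3 kg.
Tool frame: the origin (TCP) lies between the finger pads; the fingertips stand 25 mm ahead of it and the grasp point (between the pads) lies 6 mm ahead of it (r.tip_extent is the distance from the TCP to the fingertips, in m); z points along the fingers, y is the line along which they close (so a half turn about z gives the same grasp; the last joint's range is limited). The gripper opens to 85 mm and grips with 20 to 120 N. Pads are 22 mm wide; open, the fingers measure 114 mm over their backs; the gripper's body (76 mm by 85 mm) begins 54 mm behind the grasp point. The pads swing forward as they close: fully open they stand 13 mm farther back than shut.
Start: joints at [1.162, 0.342, 1.524, -0, 1.275, -0.146], TCP at [0.136, 0.507, 0.256] pointing down, gripper open.
Joint ranges: [-2.53, 2.53], [-0.77, 2.02], [0.04, 2.7], [-1, 4.14], [0.28, 2.66], [-3.11, 3.11]. Speed limits (rad/s): [2.57, 2.57, 3.14, 3.14, 3.14, 3.14].

## Interface

Orientations are given as a unit quaternion [x, y, z, w].
In Python, from workcell import r, command_gripper, optics gives the robot as it stands. The module is installed in compiled form; this text tells all that it offers. Calls block until the motion is done:
- r.reach(position, orientation): joint-space move of the TCP to a pose.
- r.move_straight(position, orientation=None, speed=0.15, max_force=None): straight line of the TCP; orientation=None keeps the orientation; speed is the mean speed in m/s. With max_force (N) it stops when the force on the tool has changed by that much, and returns True; else False.
- r.movej(angles): joint-space move.
- command_gripper(opening, force=None): finger opening in m; force is the grip in N (None keeps the last); returns when the fingers have stopped.
- r.hold(seconds).
- r.solve_ik(position, orientation): joint angles nearest the present ones, or None.
- r.read_state(): the state.
- optics.get_image(name): name is "side" or "top" or "wrist"; returns (picture, depth): 480x640x3 uint8, red, green, blue; 480x640 float32, m along the optical axis (not along the pixel's ray), 0 where there is no reading.
- optics.camera_model(name): a dict with "K" (3x3 intrinsics, pixels), "R" (3x3) and "t" (3): a world point X has camera coordinates R X + t; the wrist camera has in their place "tool_from_camera" (4x4, takes a point from camera to tool coordinates, whose origin is the TCP and whose axes are the flange's). Camera axes: x right, y down, z forward; pixel columns grow to the right and rows downward; lengths in m; the calibration is good to about 2 mm. A picture is of the moment at which its call begins: read the wrist's pose just before it. camera_model takes no time and is no camera call.
A pose or a line that the arm cannot do raises r.PlanningError and nothing moves.
- r.finish_job(): hands the job in; it is judged then, once.
The state is a dict: "time_s": time; "joint_positions": joint angles; "dq": joint speeds; "tau": joint torques, N m; "eef_pos": TCP position; "eef_rot": TCP orientation; "contact_force": force on the tool from outside, world axes, zero at the start; "torque": the same for the moment, N m; "grip_width": finger opening in m; "grip_force": force on a finger pad.
Only numpy, scipy, OpenCV 4.12 (cv2) and the standard library are available. Lean on these libraries where they do the work, as an engineer would, in place of code of your own. Each camera call takes 0.05 s, during which the arm holds its last target. There are 200 camera calls.

## Task

Put the orange multimeter away: while it lies on the bench, press its hinged grey cover down until the catch holds it shut, then hang it on the sloping board by pushing the steel eye at its end through the sprung gate of the hook. Lay it down gently against the board, face up with the eye inside the hook and the gate closed behind it, never letting it drop or swing free, and leave the other things on the bench where they are.

Things in the scene. Friction and masses are not known exactly. Their poses are not given: they have to be found in the camera images.
- meter: Orange pocket multimeter, 0.24 to 0.39 kg, lying face up on the bench. Body 120 x 60 x 24 mm (x, y, z): grip it across the 60 mm by its straight sides, 24 mm high; 35 mm high overall with the cover shut. Origin: centre of the body's underside; x points along the meter to the end with the eye, z out of its face. Centre of mass near x = 5 mm.
- meter_eye (a point): Crown of the meter's eye, wire centre, at x = 116, y = 0, z = 17 mm of the meter (axes as meter). The eye is a rigid U of 6 mm steel wire in the plane z = 17 mm: its legs at y = -18 and +18 mm leave the body's end at x = 60 mm, so the clear hole is 30 mm wide and 53 mm long.
- cover (a joint): Angle of the meter's hinged grey cover: 0 = shut, grows as it opens (0.7 to 1.1 at the start); friction 0.035 N m keeps it where it is left. Cover 116 mm long, 52 wide, 7 thick. From 0.1 to 0.04 rad a spring catch at the end away from the eye resists with roughly 4 N at the free edge, then clicks and holds it at 0. A press of 10 N near the free edge does it and harms nothing.
- cover_hinge (a point): Middle of the cover's hinge axis, at x = 56, y = 0, z = 28 mm of the meter (axes as meter); the axis runs along the meter's y. Shut, the cover reaches from here towards the meter's -x, to x = -60 mm, with its outer face at z = 35 mm; opening lifts that free edge away from the meter's face.
- cover_lip (a point): Point on the cover's outer face, middle of its width, 6 mm from the free edge, 110 mm from the hinge axis. It moves with the cover.
- board: Fixed board facing the robot: grey panel 310 mm up the slope, 260 wide, rising towards the board's +x at 40 degrees from level. Origin: centre of the footprint at bench level. Lower edge of the panel at x = -120, z = 30 mm, with a lip 12 mm high along it. A yellow painted patch shows the meter's place below the hook. Two drivers are clipped on (21 mm high), 104 mm either side of the middle.
- hook: Steel snap hook on the board's middle line, 205 mm up the slope. Origin on the panel's face; x points up the slope, y across, z square out of the panel. 8 mm bar in the plane y = 0: shank lying 3 to 11 mm off the panel from x = 66 down to 6 mm, round bowl (outer bottom x = -12 mm), then a nose leaning out 45 degrees to hook_nose. Back plate 3 mm thick, x = -19 to 75 mm.
- hook_nose (a point): Centre of the 10 mm ball on the hook's nose: hook x = 20, y = 0, z = 50 mm (axes as hook). The eye goes over it, nose inside the eye's hole, crown on the shank side: crown at x 28 to 44 mm, meter parallel to the panel. Higher than 46 mm, the meter's body would meet the bowl's underside as it is laid down.
- hook_seat (a point): Where the wire centre of the eye's crown rests in the bowl: hook x = -1, y = 0, z = 17 mm (axes as hook). The bowl is open from z = 11 to 31 mm. The crown passes the gate's free end, which then springs shut, when it comes down the slope below x = 7 mm. The meter then lies flat on the panel, parallel to the hook's axes, its origin at x = -117, z = 0 mm.
- gate (a joint): Angle of the hook's brass gate: 0 = closed against the nose, grows as it is pushed in towards the panel, at most 0.78. A spring closes it; the eye has to push with about 1 to 4 N, which tends to tip the meter in the fingers, so hold it firmly (it stands 60 N) and press it flat to the panel (up to 15 N) before drawing it down the slope.
- gate_pin (a point): The gate's pin, at hook x = 60, y = 0, z = 11 mm, axis along y. The gate is a bail 17 mm wide and 50 mm long that reaches from here at 45 degrees outward and down the slope to the nose.
- timer: Cream desk timer, 110 x 100 x 160 mm, loose. Origin under its centre. Leave it alone.
- steel_box: Open galvanised box, 102 x 102 x 54 mm, loose. Origin under its centre. Leave it alone.
- pliers: Pliers with blue handles, about 195 x 65 x 18 mm, lying along the bench's x, loose. Origin under the middle. Leave them alone.
- screwdriver: Screwdriver with a blue handle, 170 mm long, lying along the bench's x, loose. Leave it alone.

How it is judged:
By the outcome, as a careful person would: the job done as asked, in the order asked, and still so for the second after the job is handed in, with the robot touching nothing.
It also fails if it takes over 64 s, if anything falls off the work surface, if the arm or the gripper's body presses on something with over 40 N, if the wrist force passes 120 N, or if a joint passes its speed limit or range.

## Working session

There is one attempt and no reset: what is moved stays moved. The work goes in short steps, each a Python script; the robot and the scene stay as the last script left them, time stands still between calls to the robot, and variables do not carry over. Pictures are saved under pics/ and viewed, at most 11 in all, crops included, and the job is handed in when it is done.

```bash
mkdir -p pics
python3 - <<'E'
from workcell import r, optics
import numpy as np, cv2
for n in ["top","side"]:
    im,d=optics.get_image(n); np.savez(f"pics/{n}0.npz",im=im,d=d)
    cv2.imwrite(f"pics/{n}0.png",im[:,:,::-1])
    m=optics.camera_model(n); print(n,np.round(m["K"],1).tolist(),np.round(m["R"],3).tolist(),np.round(m["t"],3), (d>0).mean())
print(optics.camera_model("wrist"))
print(r.read_state(), r.tip_extent)
E
```

```text
top [[545.6, 0.0, 313.1], [0.0, 545.6, 238.2], [0.0, 0.0, 1.0]] [[-0.007, -1.0, -0.005], [-0.977, 0.008, -0.213], [0.213, 0.003, -0.977]] [0.008 0.557 1.739] 0.996103515625
side [[527.4, 0.0, 320.4], [0.0, 527.4, 241.3], [0.0, 0.0, 1.0]] [[-0.988, -0.156, -0.015], [-0.078, 0.569, -0.819], [0.136, -0.808, -0.574]] [0.536 0.166 1.357] 0.9959733072916667
{'K': array([[397.75552508,   0.        , 321.24984626],
       [  0.        , 397.75552508, 239.03674646],
       [  0.        ,   0.        ,   1.        ]]), 'tool_from_camera': array([[-4.51396583e-04, -9.64663497e-01, -2.63484598e-01,
         6.66794514e-02],
       [ 9.99999676e-01, -6.11113498e-04,  5.24214506e-04,
        -2.29636340e-05],
       [-6.66709593e-04, -2.63484276e-01,  9.64663461e-01,
        -1.17758138e-01],
       [ 0.00000000e+00,  0.00000000e+00,  0.00000000e+00,
         1.00000000e+00]])}
{'time_s': 0.1, 'joint_positions': array([ 1.16198464e+00,  3.42634354e-01,  1.52490816e+00, -1.50754848e-05,
        1.27539910e+00, -1.46021016e-01]), 'dq': array([-1.39880975e-04, -1.55626198e-03, -3.19945864e-03,  2.85318804e-04,
        4.54740298e-05,  6.85441155e-06]), 'tau': array([ 2.63376860e-03, -4.34448874e+01, -2.46494222e+01, -1.03931820e-04,
        4.78118731e-03,  2.27273023e-05]), 'eef_pos': array([0.13624803, 0.50668291, 0.25570979]), 'eef_rot': array([ 1.31015367e-01,  9.91380108e-01, -6.50664237e-04, -1.77786180e-04]), 'contact_force': array([-0.17586305,  0.36919772, -0.72668539]), 'torque': array([-0.02496593, -0.01646738, -0.05414024]), 'grip_force': 0.0, 'grip_width': 0.0852808816633387} 0.025
```

View pics/top0.png

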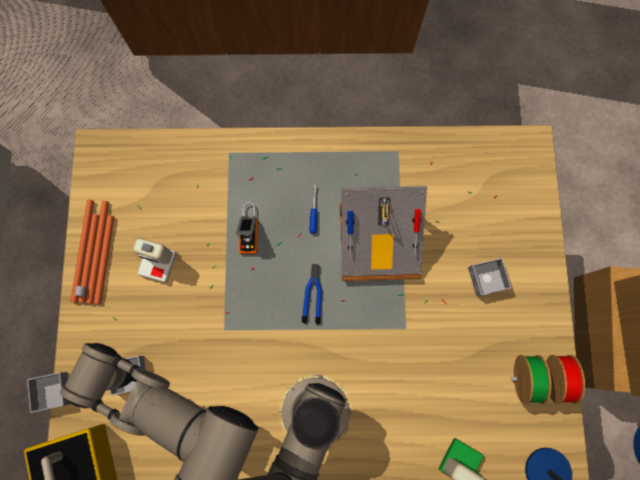

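View pics/side0.png

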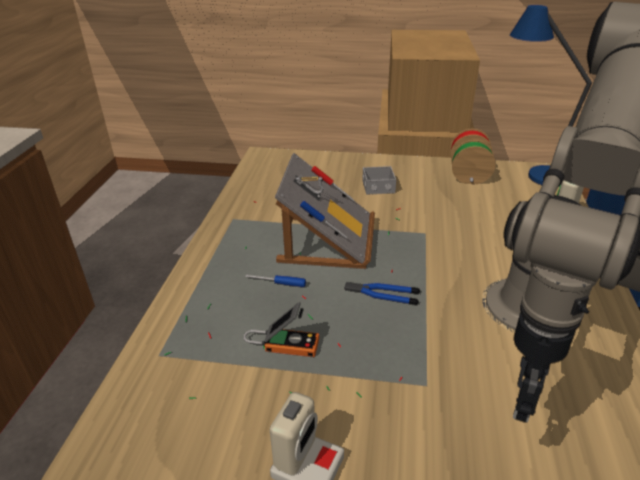

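The top view shows the meter at (248,235) with its eye at (250,208), the board spanning (341–426, 187–280) with the hook at (384,210) and yellow patch at (382,252). In the side view the cover is open, hinged at the eye end, with the meter at (290,340). Next I'll get coarse positions from depth.

```bash
cat > h.py <<'E'
from workcell import r, command_gripper, optics
import numpy as np, cv2
from scipy.spatial.transform import Rotation as Rot
def cloud(name, d, pose=None):
    m=optics.camera_model(name); K=m["K"]
    v,u=np.mgrid[0:480,0:640]
    c=np.stack([(u-K[0,2])/K[0,0]*d,(v-K[1,2])/K[1,1]*d,d],-1)
    if name=="wrist":
        T=m["tool_from_camera"]; p,q=pose
        return (c@T[:3,:3].T+T[:3,3])@Rot.from_quat(q).as_matrix().T+p
    return (c-m["t"])@m["R"]
def wrist():
    s=r.read_state(); im,d=optics.get_image("wrist")
    return im,d,cloud("wrist",d,(s["eef_pos"],s["eef_rot"]))
def hsv(im): return cv2.cvtColor(im,cv2.COLOR_RGB2HSV)
def orange(im): h=hsv(im); return cv2.inRange(h,(4,190,120),(14,255,255))>0
def yellow(im): h=hsv(im); return cv2.inRange(h,(17,200,120),(25,255,255))>0
def quat(x,z):
    """tool orientation from tool x-axis hint and z-axis"""
    z=np.array(z,float)/np.linalg.norm(z); x=np.array(x,float); x-=z*(x@z); x/=np.linalg.norm(x)
    return Rot.from_matrix(np.stack([x,np.cross(z,x),z],1)).as_quat()
E
python3 - <<'E'
from h import *
for n in ["top","side"]:
    f=np.load(f"pics/{n}0.npz"); im,d=f["im"],f["d"]; P=cloud(n,d)
    print(n)
    box=lambda x0,x1,y0,y1:(P[...,0]>x0)&(P[...,0]<x1)&(P[...,1]>y0)&(P[...,1]<y1)&(d>0)
    for k,f_ in (("or",orange),("ye",yellow)):
        m=f_(im)&box(.2,1,-.5,.5)&(P[...,2]<.3)
        q=P[m]; print(k,len(q),q.min(0).round(3),q.max(0).round(3),np.median(q,0).round(3))
    h=hsv(im)
    if n=="top":
        m=np.zeros(d.shape,bool); m[190:275,345:424]=1; m&=(h[...,1]<60)
        q=P[m]; 
        for _ in range(5):
            A=np.c_[q[:,:2],np.ones(len(q))]; c=np.linalg.lstsq(A,q[:,2],rcond=None)[0]; e=q[:,2]-A@c; q=q[abs(e)<.006]
        print("board plane",c,len(q),np.degrees(np.arctan(np.hypot(*c[:2]))),np.degrees(np.arctan2(c[1],c[0])), q.min(0),q.max(0))
        tb=P[290:320,240:290]; print("bench z",np.median(tb[...,2]))
        m=np.zeros(d.shape,bool); m[198:216,240:260]=1; m&=(P[...,2]>.008); print("eye",P[m].min(0),P[m].max(0))
E
```

```text
top
or 274 [ 0.422 -0.344  0.012] [0.628 0.254 0.047] [ 0.431 -0.171  0.034]
ye 696 [ 0.457 -0.25   0.026] [0.554 0.212 0.136] [ 0.507 -0.217  0.089]
board plane [ 0.45956263  0.21147143 -0.07088034] 555 26.834089545451054 24.70990185383189 [ 0.49546432 -0.34372214  0.08674726] [ 0.6644947  -0.09544161  0.21302596]
bench z 0.00029244007968202805
eye [ 0.17356256 -0.00220598  0.00811079] [0.70839373 0.25461496 1.8180962 ]
side
or 334 [ 0.516 -0.313  0.004] [0.633 0.258 0.184] [0.571 0.252 0.021]Traceback (most recent call last):
  File "<stdin>", line 8, in <module>
    return umr_minimum(a, axis, None, out, keepdims, initial, where)
ValueError: zero-size array to reduction operation minimum which has no identity
```

Run:
```python
from h import *
down=quat([-1,0,0],[0,0,-1])
r.reach([0.50,0.22,0.24],down)
im,d,P=wrist(); np.savez("pics/w1.npz",im=im,d=d,P=P); cv2.imwrite("pics/w1.png",im[:,:,::-1])
s=np.sin(np.radians(40));c=np.cos(np.radians(40))
q=quat([-c,0,-s],[s,0,-c])
for p in ([.47,-.21,.32],[.45,-.21,.36],[.5,-.21,.16],[.55,-.21,.2]):
    k=r.solve_ik(p,q); print(p,None if k is None else k.round(2))
print(r.read_state()["time_s"],(d>0).mean())
```

```text
[0.47, -0.21, 0.32] [-0.85  0.02  1.94  0.73  0.82 -2.84]
[0.45, -0.21, 0.36] [-0.9  -0.05  1.89  0.67  0.94 -2.78]
[0.5, -0.21, 0.16] [-0.79  0.33  2.12  1.27  0.5   2.83]
[0.55, -0.21, 0.2] [-0.71  0.31  1.97  1.01  0.51 -3.1 ]
1.8417 0.996015625
```

View pics/w1.png

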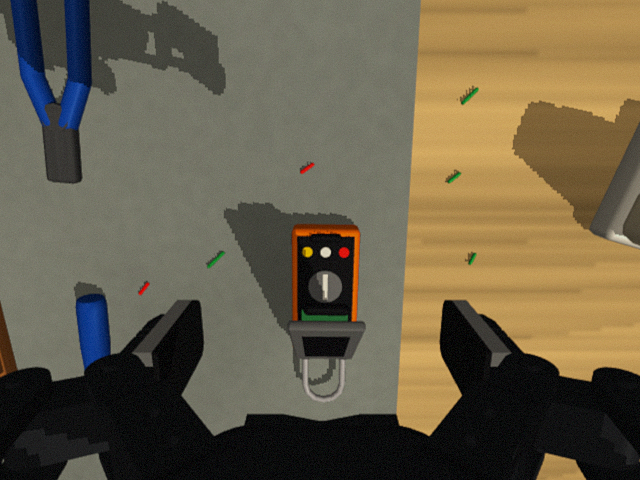

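The wrist view shows the meter with orange body (292–358, 225–320), the cover raised at (289–364, 320–358), and the eye crown at (323,400), pointing away from the robot. Now measure it.

Run:
```python
from h import *
f=np.load("pics/w1.npz"); im,d,P=f["im"],f["d"],f["P"]
reg=np.zeros(d.shape,bool); reg[215:410,275:380]=1
print("bench z",np.median(P[240:300,380:410,2]))
o=orange(im)&reg
# upper face points
z=P[...,2]; t=o&(z>.018)&(z<.03); q=P[t]; print("orange face",t.sum(),np.percentile(q,[1,50,99],axis=0).round(4))
# edges along rows: left/right column of orange
rows=[]
for v in range(235,318,3):
    u=np.where(t[v])[0]
    if len(u)>3: rows.append((P[v,u[0]],P[v,u[-1]]))
L=np.array([a for a,b in rows]);R=np.array([b for a,b in rows])
for e in (L,R):
    p=np.polyfit(e[:,0],e[:,1],1); print("edge slope",p, np.std(e[:,1]-np.polyval(p,e[:,0])))
M=(L+R)/2; pm=np.polyfit(M[:,0],M[:,1],1); print("mid",pm,"width",np.linalg.norm(L-R,axis=1).mean())
# eye
e=np.zeros(d.shape,bool); e[362:408,295:352]=1; e&=(z>.010)&(z<.03); q=P[e]
print("eye",len(q),q.min(0).round(4),q.max(0).round(4)); 
far=q[q[:,0]>q[:,0].max()-.005]; print("crown",far.mean(0))
for lo in (0.63,.64,.65):
    s=q[(q[:,0]>lo)&(q[:,0]<lo+.01)]; 
    if len(s): print(lo,s[:,1].min(),s[:,1].max(),np.median(s[:,2]))
# cover
c=np.zeros(d.shape,bool); c[318:360,285:368]=1; c&=(z>.04); q=P[c]; print("cover",len(q),np.percentile(q,[1,50,99],axis=0).round(4))
top=q[q[:,2]>q[:,2].max()-.004]; print("lip edge",top.mean(0),top.min(0),top.max(0))
print("near end x", P[t][:,0].min(), P[o][:,0].min())
print("q",r.read_state()["joint_positions"].round(2))
s=np.sin(np.radians(40));c=np.cos(np.radians(40))
for sg in (1,-1):
    print(sg,"meter",r.solve_ik([.57,.22,.03],quat([-sg,0,0],[0,0,-1])),"board",r.solve_ik([.5,-.21,.16],quat([-c*sg,0,-s*sg],[s,0,-c])))
```

```text
bench z 0.0008053438440115829
orange face 1132 [[0.5156 0.1952 0.0204]
 [0.5389 0.2312 0.0236]
 [0.6007 0.2538 0.026 ]]
edge slope [-0.01384501  0.20341757] 0.0002572360965293816
edge slope [-0.01250692  0.26020502] 0.0003016745207167524
mid [-0.01314989  0.23179677] width 0.0575452474621443
eye 620 [0.6469 0.2022 0.0148] [0.6937 0.2442 0.0221]
crown [0.69023588 0.22287144 0.01971438]
0.64 0.20248902273970204 0.24405864675885963 0.020029277589081518
0.65 0.20234988263283782 0.24418931933622912 0.01951416377284848
cover 2535 [[0.5555 0.1991 0.0426]
 [0.5738 0.2236 0.1057]
 [0.6283 0.249  0.1207]]
lip edge [0.43287471 0.22067465 0.35782254] [0.43287471 0.22067465 0.35782254] [0.43287471 0.22067465 0.35782254]
near end x 0.5148205862573341 0.43287471408907346
q [ 0.28  0.39  1.49  0.    1.26 -1.3 ]
1 meter [ 2.42976305e-01  7.43348318e-01  1.51583585e+00 -4.44089210e-16
  8.82408487e-01 -1.32782002e+00] board [-0.79205615  0.32748836  2.11844004  1.26511967  0.50039973  2.82672174]
-1 meter [ 2.42976305e-01  7.43348318e-01  1.51583585e+00 -4.44089210e-16
  8.82408487e-01  1.81377263e+00] board [-0.79205615  0.32748836  2.11844004  1.26511967  0.50039973 -0.31487091]
```

```bash
cat >> h.py <<'E'
YAW=-0.0131; MO=np.array([.575,.2243,0.0])
MX=np.array([np.cos(YAW),np.sin(YAW),0]); MY=np.array([-np.sin(YAW),np.cos(YAW),0])
def mw(x,y,z): return MO+MX*x+MY*y+np.array([0,0,z])
E
python3 - <<'E'
from h import *
q=quat(-MX,[0,0,-1])
command_gripper(0.0,40)
def tp(a,extra=0):
    x=.056-.104*np.cos(a)+.007*np.sin(a); z=.028+.104*np.sin(a)+.007*np.cos(a)
    return mw(x+.011,0,z+.025+extra)
r.reach(tp(1.1,.03),q)
r.move_straight(tp(1.1),q,speed=.1)
for a in np.arange(.95,.1,-.12):
    if r.move_straight(tp(a),q,speed=.1,max_force=15): print("force at",a); break
s=r.read_state(); print(s["time_s"],s["contact_force"].round(1))
print(r.move_straight(tp(0)+[0,0,-.008],q,speed=.03,max_force=12))
s=r.read_state(); print(s["time_s"],s["contact_force"].round(1),(s["eef_pos"]-tp(0)).round(4),"tip z",s["eef_pos"][2]-.025)
r.move_straight(tp(0)+[0,0,.1],q,speed=.2)
p=r.read_state()["eef_pos"]
command_gripper(.085)
# view meter and then the board
r.reach([.50,.22,.24],quat([-1,0,0],[0,0,-1]))
im,d,P=wrist(); np.savez("pics/w2.npz",im=im,d=d,P=P)
s_=np.sin(np.radians(40));c_=np.cos(np.radians(40))
r.reach([.48,-.21,.31],quat([c_,0,s_],[s_,0,-c_]))
im2,d2,P2=wrist(); np.savez("pics/w3.npz",im=im2,d=d2,P=P2)
cv2.imwrite("pics/w23.png",np.vstack([np.hstack([im[150:450,160:480],im[150:450,160:480]*0])[:, :640]*1,im2])[:,:,::-1][:, :] if 0 else cv2.resize(np.hstack([im[:,160:480],im2])[:,:,::-1],(800,400)))
s=r.read_state(); print(s["time_s"],s["joint_positions"].round(2))
E
```

```text
5.8333 [ 0.2 -0.3  0.3]
True
6.3333 [-3.1 -1.1  8.9] [ 0.0008  0.0002 -0.0009] tip z 0.03406033651819594
9.9167 [-0.83  0.05  1.94  0.74  0.78  0.3 ]
```

View pics/w23.png

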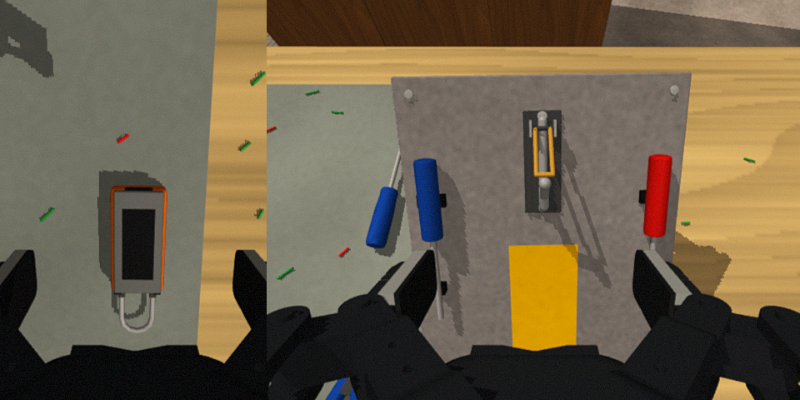

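The left crop shows the cover shut flat on the meter. The right one shows the board square-on, with the hook's dark back plate at about u 307–354, v 132–255 (full image), the nose ball near (333,222) and the yellow patch below. Next, fit the frames.

Run:
```python
from h import *
f=np.load("pics/w3.npz"); im,d,P=f["im"],f["d"],f["P"]
m=np.zeros(d.shape,bool); m[110:300,165:500]=1
hs=hsv(im); m&=(hs[...,1]<70)&(d>0)
q=P[m]
c0=np.median(q,0)
for _ in range(8):
    c=q.mean(0); n=np.linalg.svd(q-c,full_matrices=False)[2][2]; n*=np.sign(n[2])
    q_=P[m]; q=q_[abs((q_-c)@n)<max(.0015,.01/(1+_*2))]
print("plane n",n,"c",c,len(q),"tilt",np.degrees(np.arccos(n[2])),"yaw",np.arctan2(-n[1],-n[0]))
# yellow patch edges
y=yellow(im); y[:280]=0; 
rows=[(P[v,u[0]],P[v,u[-1]]) for v in range(300,410,4) for u in [np.where(y[v])[0]] if len(u)>20]
L=np.array([a for a,b in rows]);R=np.array([b for a,b in rows]);M=(L+R)/2
for k,e in(("L",L),("R",R),("M",M)):
    dv=np.linalg.svd(e-e.mean(0))[2][0]; dv*=np.sign(dv[0]); print(k,e.mean(0).round(4),dv.round(4))
print("patch w",np.linalg.norm(L-R,axis=1).mean())
# panel frame
x=np.cross([0,1,0],n); yaw_n=np.arctan2(-n[1],-n[0])
yb=np.array([-np.sin(yaw_n),np.cos(yaw_n),0]); yb-=n*(n@yb); yb/=np.linalg.norm(yb); xb=np.cross(yb,n)
print("xb",xb,"yb",yb)
rel=P-c; S=np.stack([rel@xb,rel@yb,rel@n],-1)
pm=(hs[...,2]<85)&(hs[...,1]<80); box=np.zeros_like(pm); box[120:270,290:370]=1; pm&=box&(S[...,2]<.008)
k=S[pm]; print("plate px",pm.sum(),np.percentile(k,[1,50,99],axis=0).round(4))
hk=box&(S[...,2]>.03)&(S[...,2]<.08); k=S[hk]; print("high",hk.sum(),np.percentile(k,[1,50,99],axis=0).round(4))
b=k[k[:,2]>.047]; print("ball",len(b),b.mean(0).round(4),b.min(0),b.max(0))
nz=k[(k[:,2]>.03)]; 
sh=box&(S[...,2]>.008)&(S[...,2]<.016); k=S[sh]; print("shank",np.percentile(k,[1,50,99],axis=0).round(4))
print("yellow edges in S: xy", np.round([(L.mean(0)-c)@yb,(R.mean(0)-c)@yb],4))
yt=S[y]; print("patch x",np.percentile(yt[:,0],[1,99]))
np.savez("pics/fr.npz",n=n,c=c,xb=xb,yb=yb)
# panel top edge corner / sides check
g=m&(abs(S[...,2])<.002); print("panel y range",np.percentile(S[g][:,1],[.2,99.8]))
# meter re-measure
f=np.load("pics/w2.npz"); im,d,P=f["im"],f["d"],f["P"]; reg=np.zeros(d.shape,bool); reg[215:410,275:380]=1
z=P[...,2]; t=reg&(z>.016)&(z<.045); 
rows=[(P[v,u[0]],P[v,u[-1]]) for v in range(235,345,4) for u in [np.where(t[v])[0]]]
L=np.array([a for a,b in rows]);R=np.array([b for a,b in rows]);M=(L+R)/2; print("meter mid",np.polyfit(M[:,0],M[:,1],1),"w",np.linalg.norm(L-R,axis=1).mean())
q=P[t]; print(q[:,0].min(),q[:,0].max(), "cover z",np.percentile(z[t],95))
print("cover slope",[np.median(z[v,310:325]).round(4) for v in (235,260,290,320,345)])
```

```text
plane n [-0.64280915 -0.01462357  0.76588677] c [ 0.60929609 -0.21661635  0.17676764] 48538 tilt 40.01405211755247 yaw 0.022745557602996895
L [ 0.5077 -0.1853  0.0929] [0.766  0.0171 0.6427]
R [ 0.508  -0.252   0.0917] [0.769  0.0141 0.6391]
M [ 0.5079 -0.2186  0.0923] [0.7676 0.0156 0.6408]
patch w 0.06666952037344673
xb [0.76568866 0.01741902 0.64297547] yb [-2.27435964e-02  9.99741331e-01 -2.23104503e-19]
plate px 3212 [[-0.043  -0.0171 -0.0002]
 [ 0.0008  0.0044  0.0029]
 [ 0.0514  0.0169  0.0047]]
high 918 [[-0.0293 -0.0082  0.0303]
 [ 0.0014  0.0001  0.0429]
 [ 0.0199  0.0082  0.0554]]
ball 251 [-0.0026  0.0001  0.0518] [-0.01110565 -0.00617322  0.04701318] [0.00459744 0.00752241 0.05638646]
shank [[-0.0217 -0.0105  0.0082]
 [ 0.0281  0.0001  0.0107]
 [ 0.0457  0.0113  0.0159]]
yellow edges in S: xy [ 0.0336 -0.033 ]
patch x [-0.19432521 -0.07668212]
panel y range [-0.12776096  0.12827946]
meter mid [-0.0147089   0.23260573] w 0.059104058538950406
0.5138467662304675 0.6935194552164645 cover z 0.03616850579352105
cover slope [np.float64(0.0341), np.float64(0.0349), np.float64(0.0352), np.float64(0.0354), np.float64(0.0356)]
```

```bash
cat >> h.py <<'E'
MO=np.array([.5747,.2242,0.0]); GX=.022
try:
    F=np.load("pics/fr.npz"); XB,YB,N=F["xb"],F["yb"],F["n"]; H=F["c"]-.0238*XB+.0002*YB
except Exception: pass
def hw(x,y,z): return H+XB*x+YB*y+N*z
QB=quat(XB,-N)
def board_tcp(crown,z,zg,dy=0): return hw(crown-.116+GX,dy,z+zg)
E
python3 - <<'E'
from h import *
print("H",H.round(4))
q=quat(MX,[0,0,-1])
for a in ((.036,.1),(.036,.0),(-.001,0),(-.001,.08)):
    k=r.solve_ik(board_tcp(*a,.022),QB); print(a,None if k is None else k.round(2))
r.reach(mw(GX,0,.12),q)
command_gripper(.072,60); print(r.read_state()["grip_width"])
r.move_straight(mw(GX,0,.04),q,speed=.12)
print(r.move_straight(mw(GX,0,.008),q,speed=.03,max_force=5))
s=r.read_state(); z=s["eef_pos"][2]; print("touch z",z,s["contact_force"].round(1))
r.move_straight(mw(GX,0,z+.005),q,speed=.05)
command_gripper(.05,60)
s=r.read_state(); print(s["grip_width"],s["grip_force"],s["eef_pos"],s["contact_force"].round(1))
np.save("pics/zg.npy",s["eef_pos"][2])
im,d,P=wrist(); np.savez("pics/w4.npz",im=im,d=d,P=P); cv2.imwrite("pics/w4.png",im[:,:,::-1])
print(r.read_state()["time_s"])
E
```

```text
H [ 0.5911 -0.2168  0.1615]
(0.036, 0.1) [-0.88  0.19  2.09  1.    0.65 -0.1 ]
(0.036, 0.0) [-0.76  0.41  2.05  1.3   0.49 -0.34]
(-0.001, 0) [-0.81  0.44  2.13  1.46  0.5  -0.57]
(-0.001, 0.08) [-0.92  0.25  2.17  1.16  0.6  -0.32]
0.07190032079831395
True
touch z 0.016733761605138966 [-1.3 -0.   6.3]
0.058820360620903275 67.20617294311523 [0.59677429 0.22382864 0.02186274] [-0.1 -0.9  3.8]
14.125
```

View pics/w4.png

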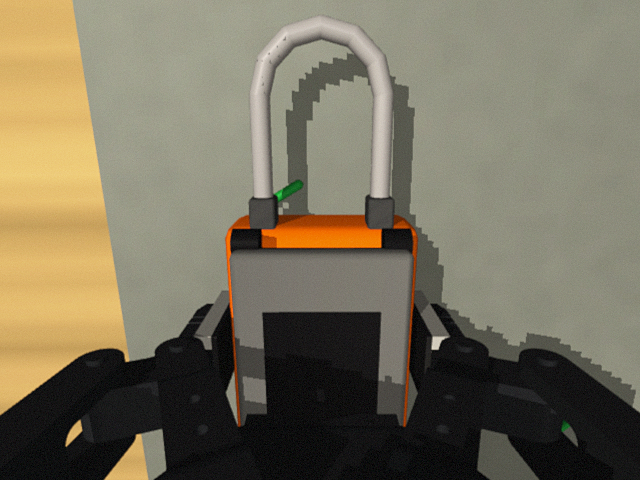

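The grasp is centred, with the fingers either side and the eye crown at (321,28). Next: lift, move to hover, and check the eye relative to the tool.

```bash
cat >> h.py <<'E'
def eye_tool():
    s=r.read_state(); im,d=optics.get_image("wrist")
    T=optics.camera_model("wrist")["tool_from_camera"]
    C=cloud("wrist",d,(np.zeros(3),[0,0,0,1]))   # tool coordinates
    b=np.zeros(d.shape,bool); b[5:200,225:420]=1
    b&=(C[...,2]>-.010)&(C[...,2]<.016)&(hsv(im)[...,1]<60)&(C[...,0]>.045)
    k=C[b]; cr=k[k[:,0]>np.percentile(k[:,0],99.5)-.004]; lg=k[(k[:,0]>.05)&(k[:,0]<.07)]
    print("eye",b.sum(),"xmax",np.percentile(k[:,0],99.5).round(4),"crown",cr.mean(0).round(4),"legs",lg.mean(0).round(4),"y",lg[:,1].min().round(4),lg[:,1].max().round(4))
    return im,d
E
python3 - <<'E'
from h import *
zg=float(np.load("pics/zg.npy"))
eye_tool()
command_gripper(.05,57)
q=quat(MX,[0,0,-1])
r.move_straight(mw(GX,0,zg+.04),q,speed=.06)
eye_tool()
r.move_straight(mw(GX,0,.28),q,speed=.15)
s=r.read_state(); print(s["grip_width"],s["grip_force"],s["contact_force"].round(2),s["time_s"])
r.reach(board_tcp(.036,.12,zg),QB)
r.move_straight(board_tcp(.036,.068,zg),QB,speed=.08)
s=r.read_state(); print(s["time_s"],s["contact_force"].round(2),s["joint_positions"].round(2),s["eef_pos"]-board_tcp(.036,.068,zg))
im,d=eye_tool(); cv2.imwrite("pics/w5.png",im[:,:,::-1])
im,d=optics.get_image("side"); cv2.imwrite("pics/s5.png",cv2.resize(im[140:280,240:420,::-1],None,fx=4,fy=4,interpolation=cv2.INTER_CUBIC))
E
```

```text
eye 8846 xmax 0.0962 crown [ 0.0939 -0.0001  0.0021] legs [ 0.0602 -0.      0.0024] y -0.0212 0.0211
eye 8876 xmax 0.0962 crown [ 0.0939 -0.      0.002 ] legs [ 0.0602 -0.0001  0.0023] y -0.0212 0.021
0.058856518313905704 66.35324835777283 [ 0.72  1.18 -3.45] 16.8667
19.375 [ 0.38 -0.55 -3.78] [-0.84  0.26  2.08  1.09  0.58 -0.17] [9.37001745e-05 7.16655282e-05 8.86758789e-05]
eye 8843 xmax 0.0962 crown [ 0.094 -0.     0.002] legs [ 0.0602 -0.0001  0.0022] y -0.0211 0.021
```

View pics/w5.png

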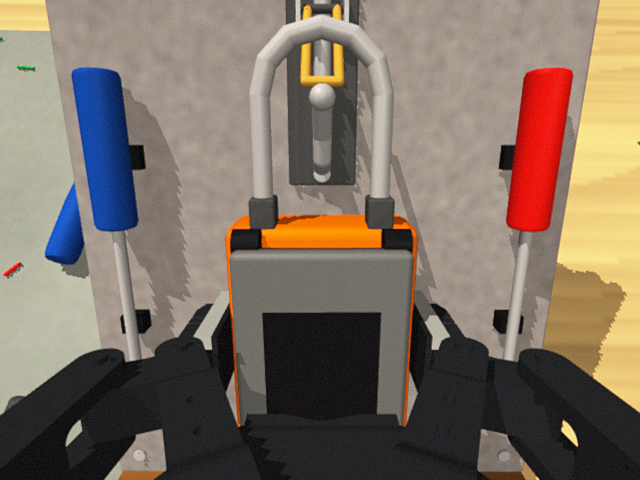

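View pics/s5.png

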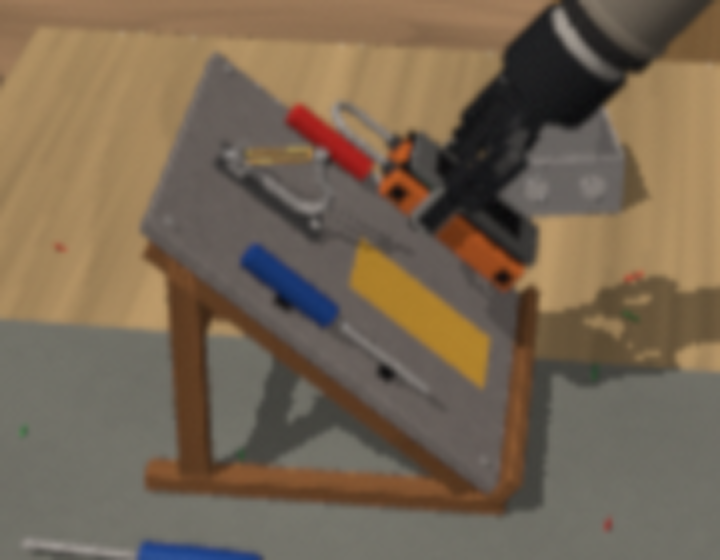

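The wrist view shows the nose ball at (322,97) centred inside the eye hole, with the crown over the gate. The side view shows the meter parallel to the panel, above the yellow patch. Descending.

Run:
```python
from h import *
zg=float(np.load("pics/zg.npy"))
im,d=optics.get_image("wrist"); C=cloud("wrist",d,(np.zeros(3),[0,0,0,1])); print("ball top tool",np.median(C[93:102,318:327].reshape(-1,3),0).round(4),"expect x .078 z",(.068+zg-.055))
def st(k):
    s=r.read_state(); f=s["contact_force"]; e=s["eef_pos"]-H
    print(k,round(s["time_s"],2),"F hook",np.round([f@XB,f@YB,f@N],1),"crown x,y,z", np.round([e@XB+.116-GX,e@YB,e@N-zg],4),s["grip_width"].round(4))
st("start")
for z in (.04,.025,.012,.005):
    b=r.move_straight(board_tcp(.036,z,zg),QB,speed=.05,max_force=14); st(b)
    if b: break
else:
    b=r.move_straight(board_tcp(.036,-.005,zg),QB,speed=.02,max_force=8); st(b)
eye_tool()
im,d=optics.get_image("wrist"); cv2.imwrite("pics/w6.png",im[:,:,::-1])
```

```text
ball top tool [0.0784 0.0003 0.0356] expect x .078 z 0.03486274065222016Traceback (most recent call last):
  File "<stdin>", line 7, in <module>
  File "<stdin>", line 6, in st
AttributeError: 'float' object has no attribute 'round'
```

```bash
cat >> h.py <<'E'
zg=float(np.load("pics/zg.npy"))
def st(k):
    s=r.read_state(); f=s["contact_force"]; e=s["eef_pos"]-H
    print(k,round(s["time_s"],2),"F hook",np.round([f@XB,f@YB,f@N],1),"crown x,y,z", np.round([e@XB+.116-GX,e@YB,e@N-zg],4),round(s["grip_width"],4))
E
python3 - <<'E'
from h import *
st("start")
for z in (.04,.025,.012,.005):
    b=r.move_straight(board_tcp(.036,z,zg),QB,speed=.05,max_force=14); st(b)
    if b: break
else:
    b=r.move_straight(board_tcp(.036,-.005,zg),QB,speed=.02,max_force=8); st(b)
eye_tool()
im,d=optics.get_image("wrist"); cv2.imwrite("pics/w6.png",im[:,:,::-1])
E
```

```text
start 19.52 F hook [-2.9 -0.2 -3.1] crown x,y,z [ 0.0363 -0.0002  0.0684] 0.0589
False 20.23 F hook [-2.3  0.9 -3.2] crown x,y,z [0.0359 0.0001 0.0398] 0.0592
False 20.68 F hook [-1.3  0.4 -2.9] crown x,y,z [0.036  0.0001 0.0248] 0.0588
False 21.09 F hook [-2.  -0.4 -2.4] crown x,y,z [ 0.0361 -0.      0.0118] 0.0593
False 21.38 F hook [-1.2 -1.3 -1.9] crown x,y,z [ 0.0361 -0.      0.0048] 0.0587
True 21.75 F hook [1.4 0.5 5.4] crown x,y,z [ 0.0357  0.     -0.0003] 0.0589
eye 9461 xmax 0.1015 crown [0.1004 0.0003 0.0116] legs [ 0.0599 -0.0001  0.0019] y -0.0211 0.0211
```

View pics/w6.png

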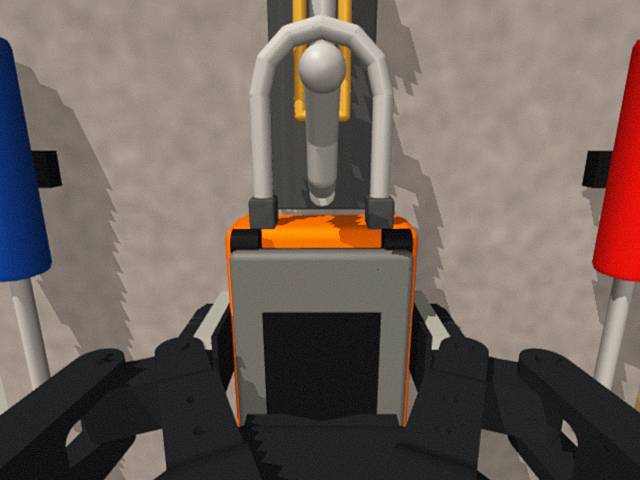

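The eye is around the nose (ball at 322,67), the crown has pushed the gate in, and the meter is flat on the panel. Draw it down the slope.

Run:
```python
from h import *
for x in (.025,.014,.004):
    b=r.move_straight(board_tcp(x,-.0008,zg),QB,speed=.04,max_force=20); st(b)
    if b: break
else:
    b=r.move_straight(board_tcp(-.004,-.0008,zg),QB,speed=.02,max_force=9); st(b)
im,d=optics.get_image("wrist"); cv2.imwrite("pics/w7.png",im[:,:,::-1])
```

```text
False 22.24 F hook [ 0.7 -0.8  8.5] crown x,y,z [ 0.0263 -0.0005 -0.0003] 0.059
False 22.67 F hook [ 1.  -0.2  8.2] crown x,y,z [ 0.0153 -0.0006 -0.0003] 0.0589
False 23.07 F hook [0.7 0.5 9.1] crown x,y,z [ 0.0053 -0.0007 -0.0003] 0.0586
True 23.41 F hook [2.1 0.5 3.3] crown x,y,z [ 0.0011 -0.0008 -0.0003] 0.0586
```

View pics/w7.png

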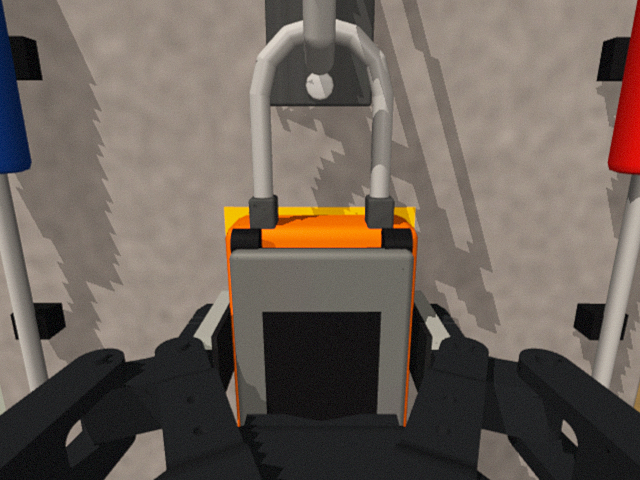

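The gate has sprung clear (normal force dropped) and the crown is at the bowl. Now seat it fully and check contact.

Run:
```python
from h import *
b=r.move_straight(board_tcp(-.006,-.0005,zg),QB,speed=.015,max_force=8); st(b)
r.hold(.3); st("h")
im,d=optics.get_image("side"); a=cv2.resize(im[150:270,250:400,::-1],(500,400),interpolation=cv2.INTER_CUBIC)
im,d=optics.get_image("top"); t=cv2.resize(im[180:290,335:430,::-1],(300,400),interpolation=cv2.INTER_CUBIC)
cv2.imwrite("pics/st8.png",np.hstack([a,t]))
```

```text
True 23.7 F hook [2.9 0.9 2.9] crown x,y,z [ 0.0011 -0.0008 -0.0003] 0.0588
h 24.0 F hook [ 4.6 -0.8  2.9] crown x,y,z [ 0.0011 -0.0008 -0.0003] 0.0587
```

View pics/st8.png

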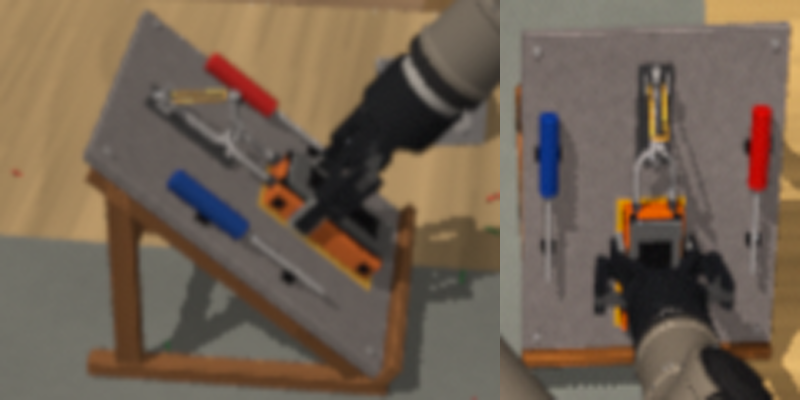

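Side and top views show the gate back at 45° against the nose, the eye in the bowl, and the meter flat on the yellow patch. Releasing and backing off along the panel normal.

Run:
```python
from h import *
command_gripper(.074); st("open")
p=r.read_state()["eef_pos"]
r.move_straight(p+N*.05,QB,speed=.06); r.move_straight(p+N*.17,QB,speed=.15); st("back")
im,d,P=wrist(); S=np.stack([(P-H)@a for a in (XB,YB,N)],-1)
m=(hsv(im)[...,0]>17)&(hsv(im)[...,0]<26)&(hsv(im)[...,1]>120)&(S[...,0]>.01)&(abs(S[...,1])<.012)&(S[...,2]>.008); print("gate px",m.sum(),np.percentile(S[m],[2,98],axis=0).round(4) if m.any() else "")
k=orange(im)&(abs(S[...,1])<.05); print("orange",k.sum(),np.percentile(S[k],[1,50,99],axis=0).round(4))
cv2.imwrite("pics/w9.png",im[:,:,::-1])
```

```text
open 24.4 F hook [ 0.2 -1.  -0.1] crown x,y,z [-0.0002 -0.0003 -0.0005] 0.0738
back 26.33 F hook [ 0.1 -0.2  0.1] crown x,y,z [-0.0004 -0.0002  0.169 ] 0.0738
gate px 531 [[ 0.0256 -0.0083  0.0207]
 [ 0.0528  0.008   0.0477]]
orange 2123 [[-2.135e-01 -3.020e-02  1.000e-04]
 [-1.316e-01  1.720e-02  2.290e-02]
 [-5.530e-02  4.830e-02  3.470e-02]]
```

View pics/w9.png

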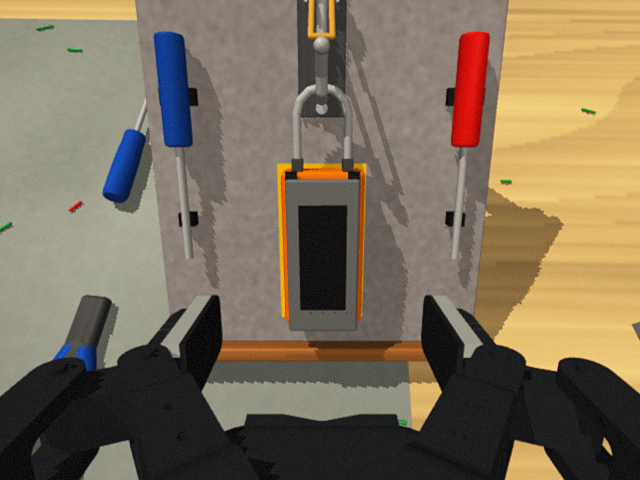

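The meter hangs on the hook by its eye (crown at 321,90), flat on the yellow patch. The cover is shut, and the gate is closed, reaching from (26,48) to the nose at 45°. Handing in.

```bash
python3 -c "
from workcell import r
r.hold(.3); print(r.finish_job())"
```

```text
the job is handed in; nothing more can be done
None
```

The job is handed in, at about 27 s of the 64 s allowed: the meter's cover is shut, and it hangs flat on the board, face up, with its eye inside the hook and the gate closed behind it; the robot touched none of the other things on the bench.

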